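# Close the test chamber and set its vent

### The job

Fit the square cover onto the test chamber: turn it so that its four holes match the four studs, and lower it over them (do not drop it) until it lies flush on the chamber's flange. Then turn the vent valve's lever to half open (45 degrees) and let go. Leave the bottle, the beaker, the vial and the spanner where they are.

Things in the scene. Friction and masses are not known exactly. Their poses are not given: they have to be found in the camera images.
- cover: the loose cover, lying flat on the worktop: a square bare-aluminium plate 100 x 100 x 10 mm with four through holes of 13 mm diameter at (+-36, +-36) mm from its centre, and a black T-shaped handle on top; 0.25 to 0.5 kg. Origin: centre of the underside; z up, x along the handle's bar, x and y parallel to the plate's edges. It fits the studs in any of its four quarter turns.
- cover_handle (a point): centre of the cover's handle bar, 52 mm above the cover's underside. The bar is 70 mm long (along the cover's x), 14 mm wide and 20 mm high; a 12 mm thick stem under its middle joins it to the plate, with a 28 mm wide, 4 mm high washer on the plate.
- chamber: the fixed test chamber: an open-topped aluminium pot with a square flange 100 x 100 mm at its top, whose face is 55 mm above the worktop, on an 8 mm ground plate, 108 mm square, with a 62 mm wide tongue that carries the vent valve. Origin: on the worktop, under the centre of the flange; z up; x and y parallel to the flange's edges; the vent valve stands towards its -y.
- chamber_seat (a point): centre of the flange's face, 55 mm above the worktop: the cover's origin comes here when it is fully home (axes as the chamber's). Upright on the face, at (+-36, +-36) mm stand four steel studs, 8 mm in diameter and 28 mm high, their last 6 mm tapering to 3 mm.
- vent_lever (a joint): angle of the vent valve's lever in rad: 0 closed (the lever points to the chamber's -x), 0.785 half open (45 degrees, midway), 1.571 fully open (the lever points to the chamber's -y, in line with the pipe and away from the pot). Opening is counter-clockwise seen from above. It has stops at 0 and 1.571, turns stiffly (about 0.12 N m) and stays where it is left. A quadrant under it has tick marks at closed, half and open.
- lever_axis (a point): the point on the lever's vertical turning axis at the height of the lever, 75 mm above the worktop; axes as the chamber's
- lever_grip (a point): the point to take the lever, 55 mm from its turning axis, at its middle height, 75 mm above the worktop. The grey lever bar is 12 mm wide and 20 mm high and runs from its axis out to 88 mm. This point's -x points outward along the lever, z up.
- amber_bottle: bystander: brown glass bottle with a white cap, 59 mm in diameter, 133 mm high; origin under its centre
- beaker: bystander: clear beaker, 62 mm in diameter, 70 mm high; origin under its centre
- blue_vial: bystander: small white vial with a blue cap, 22 mm in diameter, 54 mm high; origin under its centre
- spanner: bystander: flat spanner, 123 mm long, 24 mm wide, 5 mm thick, lying on the worktop; origin under its centre

How it is judged:
On the way, in this order (a step that is already met when the one before it is completed fails the run):
1. the cover lies flush on the flange, over the four studs (z of cover in the frame of chamber_seat below 0.003 m and horizontal distance between cover and chamber_seat below 0.005 m and angle between cover's own z axis and vertical below 0.04 rad), for 0.2 s.
2. the lever stands at half open (value of joint vent_lever between 0.665 and 0.905 rad), for 0.2 s.
At the end, for the whole second after the job is handed in: The cover lies flush on the chamber's flange with the four studs through its holes (underside within 3 mm of the face, centre within 5 mm, level within 0.04 rad) and at rest; the vent lever stands at 0.785 rad (45 degrees) within 0.12 rad (7 degrees) (all of step 1 and all of step 2 and z of cover in the frame of chamber_seat above -0.003 m and linear speed of cover below 0.02 m/s); the robot touches nothing.
It fails at once if the cover is dropped over the chamber (falls free at more than 0.5 m/s) (contact force between the fingers and cover below 0.1 N and linear speed of cover above 0.5 m/s and horizontal distance between cover and chamber_seat below 0.08 m).
It fails at once if the bottle, beaker, vial or spanner is moved by more than 30 mm (distance of any of amber_bottle, beaker, blue_vial, spanner from where it was at the start of the episode above 0.03 m).
It also fails if it takes over 48 s, if anything falls off the work surface, if the arm or the gripper's body presses on something with over 40 N, if the wrist force passes 120 N, or if a joint passes its speed limit or range.

### The arm

A 6-joint arm with a two-finger parallel gripper is mounted at the origin on a cart in front of the work surface, level with it; the furniture and walls round the work are solid. World frame = base frame: x ahead of the robot, y to its left, z up, the work surface at z = 0. Lengths are in m, angles in rad, forces in N, time in s.
With the tool pointing down it reaches from about 0.25 to 0.775 m from the base axis. Payload 4 kg.
Tool frame: the origin (TCP) lies where the fingers leave the gripper's body, on its centre line; the fingertips stand 97 mm ahead of it and the grasp point (between the pads) lies 78 mm ahead of it; z points along the fingers, y is the line along which they close (so a half turn about z gives the same grasp; the last joint's range is limited). The gripper opens to 94 mm and grips with 3 to 60 N. Pads are 16 mm wide; open, the fingers measure 119 mm over their backs; the gripper's body (75 mm by 177 mm) begins 78 mm behind the grasp point.
Start: joints at [-1.423, 0.087, 1.371, -0, 1.684, -0.103], TCP at [0.136, -0.533, 0.303] pointing down, gripper open.
Joint ranges: [-3.1, 3.1], [-0.76, 2.03], [0.27, 2.55], [-1.08, 4.22], [0.17, 2.65], [-2.57, 2.57]. Speed limits (rad/s): [2.79, 2.79, 3.14, 3.14, 3.14, 3.14].

### API

Orientations are given as [roll, pitch, yaw] about the fixed x, y, z axes, in that order (R = Rz(yaw) Ry(pitch) Rx(roll)).
In Python, from bench import robot, eyes gives the robot as it stands. The module is installed in compiled form; this text tells all that it offers.
- The arm moves only by the tool carry_out, never from a script. Its argument "deltas" is a list of rows, each an object of numbers: "dx", "dy", "dz": the shift along the tool's x, y, z each as a share of 0.02 m, from -1 to 1; "wx", "wy", "wz": the turn, a rotation vector about the tool's x, y, z each as a share of 0.12 rad, from -1 to 1; "gripper": the closure in counts, from 0 (fully open) to 255 (shut). In form: [{"dx": .., "dy": .., "dz": .., "wx": .., "wy": .., "wz": .., "gripper": ..}, ...]. A call has 1 to 20 rows; each row shifts and turns the commanded pose from where the row before left it, along the tool's axes as they then stand; what a row does not reach is not made up. A row lasts 1/12 s, in which the tool goes at most 41.7 mm and 7.16 degrees, less where a joint would pass 70% of its speed; a pose out of reach is approached as far as the arm can. A call with a number of a shift or a turn outside -1 to 1 is refused whole. A call with a gripper value outside its range is refused whole. The fingers move at their own pace and stop on an object; the grip force is fixed at half the most. Time passes only in rows, so rows that do not move let the fingers close. It gives the time, the measured TCP pose, the force, the opening and the grip force at its end, in the units of the state.
- robot.get_obs(): the state, without advancing time (a new reading comes with each control period).
- eyes.snapshot(name): name is "scene" or "side" or "wrist"; returns the picture (480x640x3 uint8, red, green, blue); there is no depth.
- eyes.get_calibration(name): a dict with "fovy" (degrees; the focal length in pixels is half the picture's height over the tangent of half this angle, whatever the lens; pixels are square), "cx", "cy" (the principal point, pixels), "R" (3x3) and "t" (3): a world point X has camera coordinates R X + t. Camera axes: x right, y down, z forward; pixel columns grow to the right and rows downward; lengths in m; the calibration is good to about 2 mm. The wrist camera is an equidistant fisheye: a pixel r from the principal point sees the ray r / f radians off the axis. A picture is of the moment at which its call begins: read the wrist's pose just before it. get_calibration takes no time and is no camera call; for the wrist camera it gives the pose at the moment of the call.
- robot.close_job(): hands the job in; it is judged then, once.
The state is a dict: "time": time; "joint_positions": joint angles; "qvel": joint speeds; "joint_torque": joint torques, N m; "tool_pos": TCP position; "ee_rot": TCP orientation; "wrist_force": force on the tool from outside, world axes, zero at the start; "wrist_torque": the same for the moment, N m; "width": finger opening in m; "finger_force": force on a finger pad.
Only numpy, scipy, OpenCV 4.12 (cv2) and the standard library are available. Lean on these libraries where they do the work, as an engineer would, in place of code of your own. Each camera call takes 0.05 s, during which the arm holds its last target. There are 200 camera calls.

## Working session

There is one attempt and no reset: what is moved stays moved. The work goes in short steps, Python scripts to look and compute and a tool call to move; the robot and the scene stay as the last step left them, time stands still between calls to the robot, and variables do not carry over. Pictures are saved under pics/ and viewed, at most 10 in all, crops included, and the job is handed in when it is done.

Besides the shell and the picture viewer there is one more tool, called after "Call:" as name([rows], argument=value, ...), one row to a line, values as JSON. carry_out: Moves the arm, as the interface text tells. Shift numbers are shares of 0.02 m and turn numbers shares of 0.12 rad, none past 1 either way. Its arguments: {"type":"object","properties":{"deltas":{"type":"array","items":{"type":"object","properties":{"dx":{"type":"number"},"dy":{"type":"number"},"dz":{"type":"number"},"wx":{"type":"number"},"wy":{"type":"number"},"wz":{"type":"number"},"gripper":{"type":"number"}}}}},"required":["deltas"]}

```bash
mkdir -p pics; python3 - <<'E'
from bench import robot, eyes
import cv2, numpy as np
o=robot.get_obs(); print(o['time'],o['tool_pos'],o['ee_rot'],o['width'])
for n in ("scene","side","wrist"):
    c=eyes.get_calibration(n); im=eyes.snapshot(n)
    cv2.imwrite(f"pics/{n}0.png",im[:,:,::-1]); print(n,{k:np.round(v,4).tolist() for k,v in c.items()})
E
```

```text
0.0 [ 0.13642058 -0.53245538  0.30152986] [-3.13938713e+00 -2.21970228e-04  2.50759382e-01] 0.09393474794987507
scene {'fovy': 48.3334, 'cx': 318.3961, 'cy': 235.9331, 'R': [[0.6867, 0.7269, -0.0046], [0.5571, -0.5304, -0.6389], [-0.4669, 0.4362, -0.7692]], 't': [-0.2254, -0.3881, 1.2695]}
side {'fovy': 46.1235, 'cx': 315.8339, 'cy': 241.7861, 'R': [[0.9973, 0.0737, 0.0007], [0.0586, -0.787, -0.6142], [-0.0447, 0.6125, -0.7892]], 't': [-0.5821, -0.1686, 1.2647]}
wrist {'fovy': 65.7065, 'cx': 318.2143, 'cy': 238.2693, 'R': [[0.2481, -0.9687, -0.0025], [-0.9329, -0.2396, 0.269], [-0.2612, -0.0644, -0.9631]], 't': [-0.5479, -0.0275, 0.3914]}
```

View pics/scene0.png

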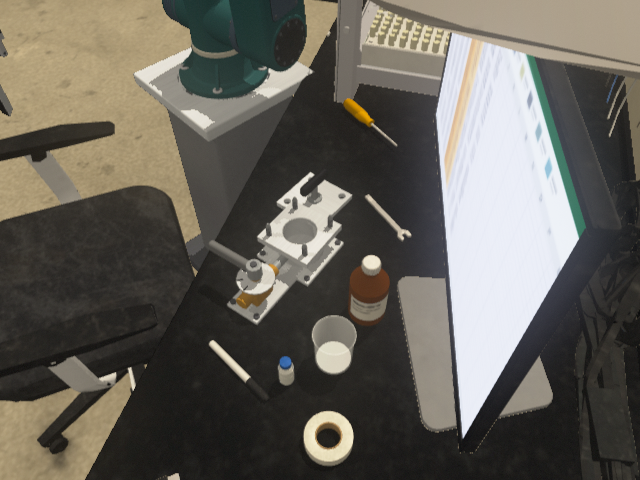

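View pics/side0.png

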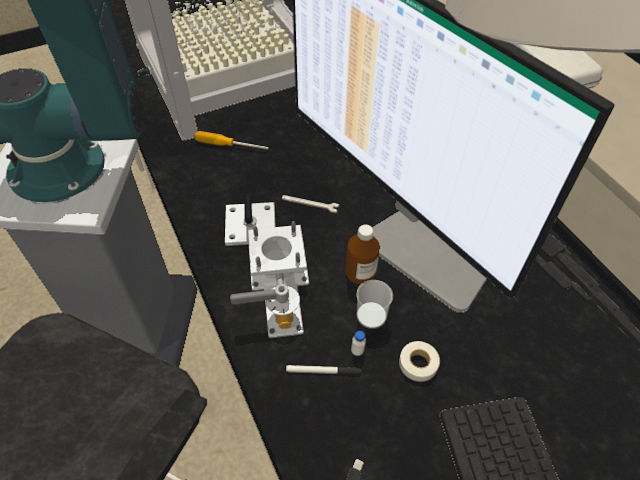

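The scene view shows the cover around (315,197), the chamber flange around (300,233) and the lever around (235,257). In the side view they are around (250,222), (277,250) and (255,297). I'll enlarge both views for corner pixels.

```bash
cat > h.py <<'E'
import numpy as np, cv2
from bench import robot, eyes
def ray(c,p):
    u,v=np.array(p,float)-[c['cx'],c['cy']]; f=240/np.tan(np.radians(c['fovy'])/2)
    R=np.array(c['R']); C=-R.T@np.array(c['t']); 
    if c.get('fish'):
        r=np.hypot(u,v); th=r/f; d=np.array([u/r*np.sin(th),v/r*np.sin(th),np.cos(th)])
    else: d=np.array([u/f,v/f,1])
    return C,R.T@d
def cal(n):
    c=dict(eyes.get_calibration(n)); c['fish']=n=='wrist'; return c
def onplane(c,p,z):
    C,d=ray(c,p); return C+d*(z-C[2])/d[2]
def two(c1,p1,c2,p2):
    C1,a=ray(c1,p1);C2,b=ray(c2,p2)
    s=np.linalg.lstsq(np.c_[a,-b],C2-C1,rcond=None)[0]
    return (C1+a*s[0]+C2+b*s[1])/2
E
python3 - <<'E'
import cv2,numpy as np
a=cv2.imread('pics/scene0.png')[165:330,200:365]; b=cv2.imread('pics/side0.png')[185:350,190:355][:, :135]
f=lambda x,k:cv2.resize(x,None,fx=k,fy=k,interpolation=cv2.INTER_CUBIC)
k=2.6
cv2.imwrite('pics/z0.png',np.hstack([f(a,k),f(b,k)]))
E
```

```text
(no output)
```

View pics/z0.png

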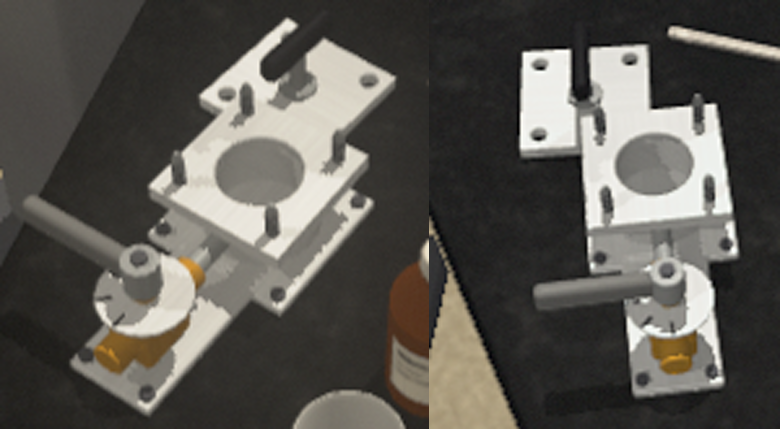

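View pics/wrist0.png

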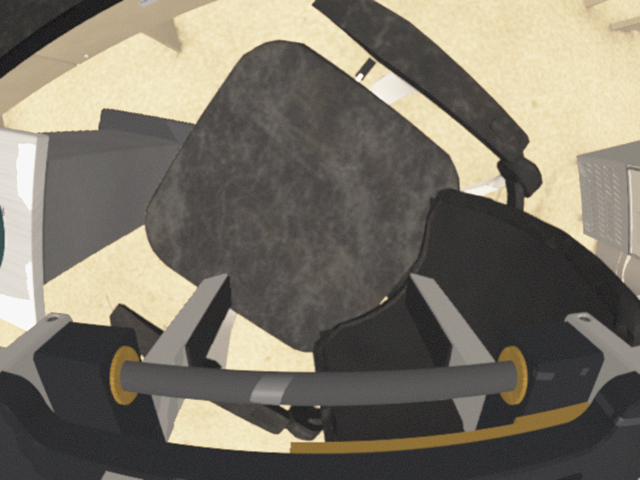

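```bash
cat > m0.py <<'E'
from h import *
cs,cd=cal('scene'),cal('side')
S=lambda x,y:(200+x/2.6,165+y/2.6); D=lambda x,y:(190+(x-429)/2.6,185+y/2.6)
def P(name,z,s=None,d=None):
    print(name,z,*(np.round(onplane(c,p,z)[:2],4) for c,p in ((cs,s),(cd,d)) if p), np.round(two(cs,s,cd,d),4) if s and d else '')
P('stud a',.083,S(247,86),D(600,108));P('stud b',.083,S(339,130),D(697,96))
P('stud c',.083,S(176,152),D(604,188));P('stud d',.083,S(271,208),D(708,177))
P('fl TL/left',.055,S(150,185),D(588,230));P('fl BR',.055,S(280,258),D(733,214));P('fl TR',.055,S(368,158),D(716,104))
P('cov TL',.010,S(290,18),D(520,50) and D(648,44));P('cov',.010,S(290,18),D(520,50))
P('cov right',.010,S(396,77),D(648,44));P('cov left',.010,S(201,97),D(521,151))
P('hole',.010,S(227,94),D(539,134));P('hole',.010,S(370,80),D(629,59));P('hole',.010,None,D(540,64))
P('bar near',.052,S(270,72),D(581,90));P('bar far',.052,S(320,20),D(581,28))
P('lev axis',.085,S(139,257),D(667,270));P('lev end',.075,S(30,207),D(538,297))
E
python3 m0.py
```

```text
stud a 0.083 [ 0.4862 -0.2022] [ 0.4867 -0.2067] [ 0.4855 -0.2025  0.0804]
stud b 0.083 [ 0.5539 -0.186 ] [ 0.5549 -0.1904] [ 0.5542 -0.187   0.0815]
stud c 0.083 [ 0.4979 -0.2712] [ 0.4993 -0.2771] [ 0.4978 -0.2725  0.0805]
stud d 0.083 [ 0.5707 -0.2586] [ 0.5697 -0.2624] [ 0.5688 -0.2575  0.0784]
fl TL/left 0.055 [ 0.4875 -0.2866] [ 0.4881 -0.2936] [ 0.486  -0.2871  0.05  ]
fl BR 0.055 [ 0.5859 -0.2661] [ 0.5875 -0.2726] [ 0.5863 -0.2678  0.0526]
fl TR 0.055 [ 0.5661 -0.1715] [ 0.5666 -0.1738] [ 0.5662 -0.1719  0.0541]
cov TL 0.01 [ 0.402  -0.0878] [ 0.5017 -0.0781] [ 0.524  -0.2018  0.1594]
cov 0.01 [ 0.402  -0.0878] [ 0.3995 -0.0922] [ 0.3967 -0.0837  0.0021]
cov right 0.01 [ 0.4991 -0.0744] [ 0.5017 -0.0781] [ 0.5014 -0.0778  0.012 ]
cov left 0.01 [ 0.4176 -0.1884] [ 0.418  -0.1942] [ 0.4159 -0.1883  0.0056]
hole 0.01 [ 0.4281 -0.1731] [ 0.429  -0.1768] [ 0.428  -0.1737  0.0084]
hole 0.01 [ 0.4884 -0.09  ] [ 0.4884 -0.0953] [ 0.487  -0.0894  0.006 ]
hole 0.01 [ 0.418  -0.1059] 
bar near 0.052 [ 0.4642 -0.1633] [ 0.4639 -0.1652] [ 0.4632 -0.1627  0.05  ]
bar far 0.052 [ 0.4509 -0.1037] [ 0.4546 -0.1027] [ 0.4562 -0.1089  0.0589]
lev axis 0.085 [ 0.5462 -0.3392] [ 0.5501 -0.3419] [ 0.5499 -0.3423  0.0887]
lev end 0.075 [ 0.4651 -0.3591] [ 0.4668 -0.3627] [ 0.4659 -0.3605  0.0743]
```

The cover centre is near (0.458,-0.134), with its handle bar at yaw about 1.72. The chamber centre is near (0.527,-0.231) at yaw about 0.19. The two views agree to about 5 mm, and the sizes and heights are right. I'll move above the cover.

Call:
carry_out([
  {"dx": 1, "dy": -0.75},
  {"dx": 1, "dy": -0.75},
  {"dx": 1, "dy": -0.75},
  {"dx": 1, "dy": -0.75},
  {"dx": 1, "dy": -0.75},
  {"dx": 1, "dy": -0.75},
  {"dx": 1, "dy": -0.75},
  {"dx": 1, "dy": -0.75},
  {"dx": 1, "dy": -0.75},
  {"dx": 1, "dy": -0.75},
  {"dx": 1, "dy": -0.75},
  {"dx": 1, "dy": -0.75},
  {"dx": 1, "dy": -0.75},
  {"dx": 1, "dy": -0.75},
  {"dx": 1, "dy": -0.75},
  {"dx": 1, "dy": -0.75},
  {"dx": 1, "dy": -0.75},
  {"dx": 1, "dy": -0.75},
  {"dx": 1, "dy": -0.75},
  {"dx": 1, "dy": -0.75},
])

```text
invalid input
```

Call:
carry_out([
  {"wz": -0.94},
  {"wz": -0.94},
  {"wz": -0.94},
  {"wz": -0.94},
  {"wz": -0.94},
  {"wz": -0.94},
  {"wz": -0.94},
  {"wz": -0.94},
  {"wz": -0.94},
  {"wz": -0.94},
  {"wz": -0.94},
  {"wz": -0.94},
  {"wz": -0.94},
  {"wz": 0},
  {"wz": 0},
  {"wz": 0},
])

```text
invalid input
```

```bash
python3 - <<'E'
from h import *
import pickle
o=robot.get_obs(); print(o['time'],o['tool_pos'],o['ee_rot'],o['joint_positions'])
c=cal('wrist'); im=eyes.snapshot('wrist'); pickle.dump(c,open('c1.pkl','wb'))
cv2.imwrite('pics/w1.png',im[:,:,::-1])
E
```

```text
0.15 [ 0.13645039 -0.53255191  0.3017988 ] [-3.13994599e+00 -1.58756550e-04  2.50760041e-01] [-1.42310470e+00  8.77898397e-02  1.37185113e+00 -1.15780101e-05
  1.68360594e+00 -1.03069840e-01]
```

View pics/w1.png

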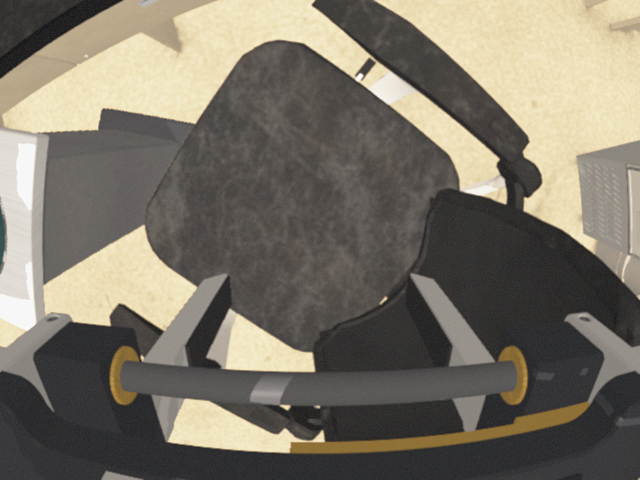

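The move was refused and the view hasn't changed. Each row probably needs all its keys.

Call:
carry_out([
  {"dx": 1, "dy": -0.75, "dz": 0, "wx": 0, "wy": 0, "wz": 0, "gripper": 0},
  {"dx": 1, "dy": -0.75, "dz": 0, "wx": 0, "wy": 0, "wz": 0, "gripper": 0},
  {"dx": 1, "dy": -0.75, "dz": 0, "wx": 0, "wy": 0, "wz": 0, "gripper": 0},
  {"dx": 1, "dy": -0.75, "dz": 0, "wx": 0, "wy": 0, "wz": 0, "gripper": 0},
  {"dx": 1, "dy": -0.75, "dz": 0, "wx": 0, "wy": 0, "wz": 0, "gripper": 0},
  {"dx": 1, "dy": -0.75, "dz": 0, "wx": 0, "wy": 0, "wz": 0, "gripper": 0},
  {"dx": 1, "dy": -0.75, "dz": 0, "wx": 0, "wy": 0, "wz": 0, "gripper": 0},
  {"dx": 1, "dy": -0.75, "dz": 0, "wx": 0, "wy": 0, "wz": 0, "gripper": 0},
  {"dx": 1, "dy": -0.75, "dz": 0, "wx": 0, "wy": 0, "wz": 0, "gripper": 0},
  {"dx": 1, "dy": -0.75, "dz": 0, "wx": 0, "wy": 0, "wz": 0, "gripper": 0},
  {"dx": 1, "dy": -0.75, "dz": 0, "wx": 0, "wy": 0, "wz": 0, "gripper": 0},
  {"dx": 1, "dy": -0.75, "dz": 0, "wx": 0, "wy": 0, "wz": 0, "gripper": 0},
  {"dx": 1, "dy": -0.75, "dz": 0, "wx": 0, "wy": 0, "wz": 0, "gripper": 0},
  {"dx": 1, "dy": -0.75, "dz": 0, "wx": 0, "wy": 0, "wz": 0, "gripper": 0},
  {"dx": 1, "dy": -0.75, "dz": 0, "wx": 0, "wy": 0, "wz": 0, "gripper": 0},
  {"dx": 1, "dy": -0.75, "dz": 0, "wx": 0, "wy": 0, "wz": 0, "gripper": 0},
  {"dx": 1, "dy": -0.75, "dz": 0, "wx": 0, "wy": 0, "wz": 0, "gripper": 0},
  {"dx": 1, "dy": -0.75, "dz": 0, "wx": 0, "wy": 0, "wz": 0, "gripper": 0},
  {"dx": 1, "dy": -0.75, "dz": 0, "wx": 0, "wy": 0, "wz": 0, "gripper": 0},
  {"dx": 1, "dy": -0.75, "dz": 0, "wx": 0, "wy": 0, "wz": 0, "gripper": 0},
])

```text
time: 1.87
tool_pos: [0.45, -0.1417, 0.3025]
ee_rot: [-3.142, 0.0, 0.251]
wrist_force: [-0.0, -0.2, 0.7]
width: 0.094
finger_force: 0.0
```

Call:
carry_out([
  {"dx": 0.1, "dy": -0.1, "dz": 0, "wx": 0, "wy": 0, "wz": -0.94, "gripper": 0},
  {"dx": 0, "dy": 0, "dz": 0, "wx": 0, "wy": 0, "wz": -0.94, "gripper": 0},
  {"dx": 0, "dy": 0, "dz": 0, "wx": 0, "wy": 0, "wz": -0.94, "gripper": 0},
  {"dx": 0, "dy": 0, "dz": 0, "wx": 0, "wy": 0, "wz": -0.94, "gripper": 0},
  {"dx": 0, "dy": 0, "dz": 0, "wx": 0, "wy": 0, "wz": -0.94, "gripper": 0},
  {"dx": 0, "dy": 0, "dz": 0, "wx": 0, "wy": 0, "wz": -0.94, "gripper": 0},
  {"dx": 0, "dy": 0, "dz": 0, "wx": 0, "wy": 0, "wz": -0.94, "gripper": 0},
  {"dx": 0, "dy": 0, "dz": 0, "wx": 0, "wy": 0, "wz": -0.94, "gripper": 0},
  {"dx": 0, "dy": 0, "dz": 0, "wx": 0, "wy": 0, "wz": -0.94, "gripper": 0},
  {"dx": 0, "dy": 0, "dz": 0, "wx": 0, "wy": 0, "wz": -0.94, "gripper": 0},
  {"dx": 0, "dy": 0, "dz": 0, "wx": 0, "wy": 0, "wz": -0.94, "gripper": 0},
  {"dx": 0, "dy": 0, "dz": 0, "wx": 0, "wy": 0, "wz": -0.94, "gripper": 0},
  {"dx": 0, "dy": 0, "dz": 0, "wx": 0, "wy": 0, "wz": -0.94, "gripper": 0},
  {"dx": 0, "dy": 0, "dz": 0, "wx": 0, "wy": 0, "wz": 0, "gripper": 0},
  {"dx": 0, "dy": 0, "dz": 0, "wx": 0, "wy": 0, "wz": 0, "gripper": 0},
])

```text
time: 3.12
tool_pos: [0.4509, -0.1405, 0.3025]
ee_rot: [-3.141, -0.0, 1.714]
wrist_force: [0.5, -0.7, 0.2]
width: 0.0941
finger_force: 0.0
```

```bash
python3 - <<'E'
from h import *
import pickle
o=robot.get_obs(); print(o['time'],o['tool_pos'],o['ee_rot'],o['joint_positions'])
c=cal('wrist'); im=eyes.snapshot('wrist'); pickle.dump(c,open('c1.pkl','wb'))
cv2.imwrite('pics/w2.png',im[:,:,::-1])
E
```

```text
3.1167 [ 0.45088542 -0.14046667  0.30251519] [-3.14134701e+00 -4.09156579e-05  1.71429224e+00] [-4.22091439e-01 -8.70357066e-02  1.54532375e+00 -9.77202606e-05
  1.68353393e+00 -5.65598343e-01]
```

View pics/w2.png

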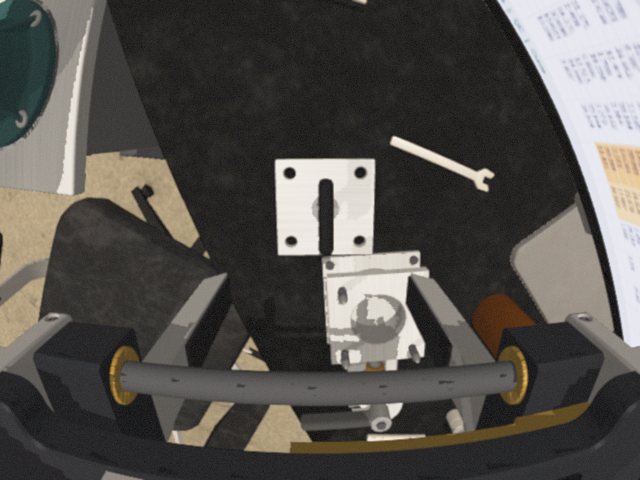

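The wrist view shows the cover at (275–376,158–255), with holes at (290,173), (360,173), (291,241) and (359,241). The handle bar runs down column 326, and the flange is at (325–425,265–365).

```bash
cat > m2.py <<'E'
from h import *
import pickle
c=pickle.load(open('c1.pkl','rb')); g=cv2.cvtColor(cv2.imread('pics/w2.png'),cv2.COLOR_BGR2GRAY)
W=lambda p,z:onplane(c,p,z)[:2]
H=[]
for u,v in ((290,173),(360,173),(291,241),(359,241)):
    w=255-g[v-8:v+9,u-8:u+9].astype(float); w[w<110]=0
    yy,xx=np.mgrid[-8:9,-8:9]; p=(u+(w*xx).sum()/w.sum(),v+(w*yy).sum()/w.sum()); H.append(W(p,.010)); print(np.round(p,2),H[-1].round(4))
H=np.array(H); print('centre',H.mean(0),'side',[np.linalg.norm(H[i]-H[j]) for i,j in((0,1),(2,3),(0,2),(1,3))])
for i,j in((0,1),(2,3),(2,0),(3,1)):
    d=H[j]-H[i]; print('yaw',np.arctan2(d[1],d[0]))
a,b=W((326,179.5),.062),W((326,254.5),.062); print('bar',a,b,(a+b)/2,np.linalg.norm(a-b),np.arctan2(*(a-b)[::-1]))
for n,p in dict(fTR=(426,270),fTL=(323,276),fBL=(331,365)).items(): print(n,W(p,.055))
E
python3 m2.py
```

```text
[289.3  172.67] [ 0.4162 -0.1014]
[360.02 172.24] [ 0.4867 -0.0907]
[290.79 240.57] [ 0.4267 -0.1718]
[358.85 240.21] [ 0.4974 -0.1612]
centre [ 0.45672751 -0.13128117] side [np.float64(0.07133872376773366), np.float64(0.0714676820043124), np.float64(0.07114488008730004), np.float64(0.07136845723650252)]
yaw 0.15141377685468482
yaw 0.14828215044895937
yaw 1.7194986392506484
yaw 1.7213091623619559
bar [ 0.45171958 -0.09733326] [ 0.46182983 -0.16496603] [ 0.45677471 -0.13114965] 0.06838427726772801 1.7191849225541713
fTR [ 0.56128873 -0.16951515]
fTL [ 0.46272298 -0.18890061]
fBL [ 0.48636825 -0.28928947]
```

Call:
carry_out([
  {"dx": 0.42, "dy": 0.36, "dz": 0.5, "wx": 0, "wy": 0, "wz": -0.045, "gripper": 0},
  {"dx": 0, "dy": 0, "dz": 1, "wx": 0, "wy": 0, "wz": 0, "gripper": 0},
  {"dx": 0, "dy": 0, "dz": 1, "wx": 0, "wy": 0, "wz": 0, "gripper": 0},
  {"dx": 0, "dy": 0, "dz": 1, "wx": 0, "wy": 0, "wz": 0, "gripper": 0},
  {"dx": 0, "dy": 0, "dz": 1, "wx": 0, "wy": 0, "wz": 0, "gripper": 0},
  {"dx": 0, "dy": 0, "dz": 1, "wx": 0, "wy": 0, "wz": 0, "gripper": 0},
  {"dx": 0, "dy": 0, "dz": 1, "wx": 0, "wy": 0, "wz": 0, "gripper": 0},
  {"dx": 0, "dy": 0, "dz": 1, "wx": 0, "wy": 0, "wz": 0, "gripper": 0},
  {"dx": 0, "dy": 0, "dz": 0.5, "wx": 0, "wy": 0, "wz": 0, "gripper": 0},
  {"dx": 0, "dy": 0, "dz": 0.5, "wx": 0, "wy": 0, "wz": 0, "gripper": 0},
  {"dx": 0, "dy": 0, "dz": 0, "wx": 0, "wy": 0, "wz": 0, "gripper": 0},
  {"dx": 0, "dy": 0, "dz": 0, "wx": 0, "wy": 0, "wz": 0, "gripper": 0},
])

```text
time: 4.17
tool_pos: [0.457, -0.131, 0.1327]
ee_rot: [-3.141, -0.0, 1.722]
wrist_force: [-0.2, -0.2, -0.0]
width: 0.094
finger_force: 0.0
```

Call:
carry_out([
  {"dx": 0, "dy": 0, "dz": 0, "wx": 0, "wy": 0, "wz": 0, "gripper": 255},
  {"dx": 0, "dy": 0, "dz": 0, "wx": 0, "wy": 0, "wz": 0, "gripper": 255},
  {"dx": 0, "dy": 0, "dz": 0, "wx": 0, "wy": 0, "wz": 0, "gripper": 255},
  {"dx": 0, "dy": 0, "dz": 0, "wx": 0, "wy": 0, "wz": 0, "gripper": 255},
  {"dx": 0, "dy": 0, "dz": 0, "wx": 0, "wy": 0, "wz": 0, "gripper": 255},
  {"dx": 0, "dy": 0, "dz": 0, "wx": 0, "wy": 0, "wz": 0, "gripper": 255},
  {"dx": 0, "dy": 0, "dz": 0, "wx": 0, "wy": 0, "wz": 0, "gripper": 255},
  {"dx": 0, "dy": 0, "dz": 0, "wx": 0, "wy": 0, "wz": 0, "gripper": 255},
  {"dx": 0, "dy": 0, "dz": 0, "wx": 0, "wy": 0, "wz": 0, "gripper": 255},
  {"dx": 0, "dy": 0, "dz": 0, "wx": 0, "wy": 0, "wz": 0, "gripper": 255},
])

```text
time: 5.0
tool_pos: [0.4568, -0.1311, 0.1326]
ee_rot: [-3.141, 0.0, 1.723]
wrist_force: [-0.1, -0.2, -0.3]
width: 0.0309
finger_force: 0.0
```

Nearly closed. I'll wait a little longer, then lift about 100 mm.

Call:
carry_out([
  {"dx": 0, "dy": 0, "dz": 0, "wx": 0, "wy": 0, "wz": 0, "gripper": 255},
  {"dx": 0, "dy": 0, "dz": 0, "wx": 0, "wy": 0, "wz": 0, "gripper": 255},
  {"dx": 0, "dy": 0, "dz": 0, "wx": 0, "wy": 0, "wz": 0, "gripper": 255},
  {"dx": 0, "dy": 0, "dz": 0, "wx": 0, "wy": 0, "wz": 0, "gripper": 255},
  {"dx": 0, "dy": 0, "dz": 0, "wx": 0, "wy": 0, "wz": 0, "gripper": 255},
  {"dx": 0, "dy": 0, "dz": 0, "wx": 0, "wy": 0, "wz": 0, "gripper": 255},
])

```text
time: 5.5
tool_pos: [0.4567, -0.1311, 0.1326]
ee_rot: [-3.141, 0.0, 1.723]
wrist_force: [-0.3, 0.6, 1.2]
width: 0.0133
finger_force: 30.0
```

Call:
carry_out([
  {"dx": 0, "dy": 0, "dz": -0.3, "wx": 0, "wy": 0, "wz": 0, "gripper": 255},
  {"dx": 0, "dy": 0, "dz": -0.5, "wx": 0, "wy": 0, "wz": 0, "gripper": 255},
  {"dx": 0, "dy": 0, "dz": -0.7, "wx": 0, "wy": 0, "wz": 0, "gripper": 255},
  {"dx": 0, "dy": 0, "dz": -0.8, "wx": 0, "wy": 0, "wz": 0, "gripper": 255},
  {"dx": 0, "dy": 0, "dz": -0.8, "wx": 0, "wy": 0, "wz": 0, "gripper": 255},
  {"dx": 0, "dy": 0, "dz": -0.8, "wx": 0, "wy": 0, "wz": 0, "gripper": 255},
  {"dx": 0, "dy": 0, "dz": -0.8, "wx": 0, "wy": 0, "wz": 0, "gripper": 255},
  {"dx": 0, "dy": 0, "dz": -0.5, "wx": 0, "wy": 0, "wz": 0, "gripper": 255},
  {"dx": 0, "dy": 0, "dz": 0, "wx": 0, "wy": 0, "wz": 0, "gripper": 255},
  {"dx": 0, "dy": 0, "dz": 0, "wx": 0, "wy": 0, "wz": 0, "gripper": 255},
])

```text
time: 6.33
tool_pos: [0.457, -0.1311, 0.237]
ee_rot: [3.141, 0.001, 1.723]
wrist_force: [-0.2, 1.4, -5.0]
width: 0.014
finger_force: 30.0
```

```bash
python3 - <<'E'
from h import *
import pickle
o=robot.get_obs(); print(o['time'],o['tool_pos'],o['ee_rot'],o['width'],o['wrist_force'],o['wrist_torque'])
c={}
for n in('wrist','scene','side'):
    c[n]=cal(n); im=eyes.snapshot(n); cv2.imwrite(f'pics/{n}3.png',im[:,:,::-1])
pickle.dump(c,open('c3.pkl','wb'))
w=cv2.imread('pics/wrist3.png'); s=cv2.imread('pics/side3.png')[180:360,190:350]
sc=cv2.imread('pics/scene3.png')[150:330,200:360]
f=lambda x:cv2.resize(x,None,fx=1.5,fy=1.5,interpolation=cv2.INTER_CUBIC)
k=2.5
w=cv2.resize(w[130:430,200:480],None,fx=1.4,fy=1.4)
s=cv2.resize(s,(373,420),interpolation=cv2.INTER_CUBIC)
cv2.imwrite('pics/z3.png',np.hstack([w,s])); print(w.shape,s.shape)
E
```

```text
6.3333 [ 0.456966   -0.13111997  0.23698038] [3.14079419e+00 5.03480719e-04 1.72265331e+00] 0.013987727721828864 [-0.23572319  1.35109995 -5.03599179] [-0.01238412 -0.06173648  0.00628652]
(420, 392, 3) (420, 373, 3)
```

View pics/z3.png

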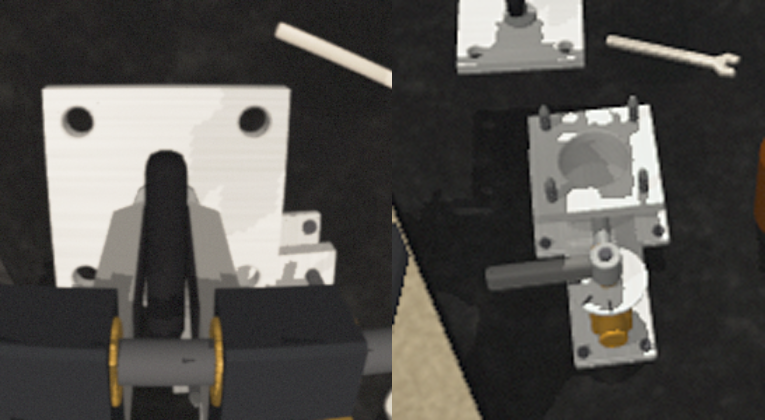

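The cover is gripped and level, and the chamber is fully visible in the side view. For a precise chamber pose I'll enlarge the chamber part of the earlier wrist picture, since the cover's pose from that picture turned out right.

```bash
python3 - <<'E'
import cv2
a=cv2.imread('pics/w2.png')[245:380,310:440]
cv2.imwrite('pics/z2.png',cv2.resize(a,None,fx=4.4,fy=4.4,interpolation=cv2.INTER_CUBIC))
E
```

```text
(no output)
```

View pics/z2.png

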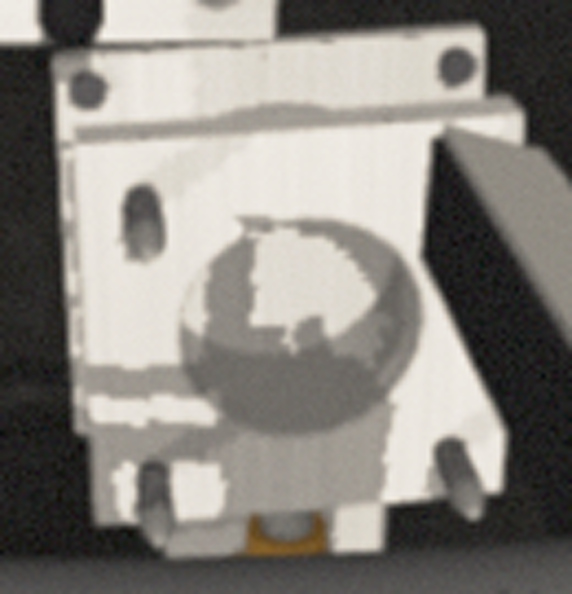

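```bash
python3 - <<'E'
from h import *
import pickle
c=pickle.load(open('c1.pkl','rb'))
W=lambda x,y,z:onplane(c,(310+x/4.4-.4,245+y/4.4-.4),z)[:2]
F=np.array([W(77,141,.055),W(524,112,.055),W(503,490,.055),W(95,525,.055)])
T=np.array([W(145,254,.082),W(476,512,.082),W(158,540,.082)])
B=np.array([W(142,190,.055),W(450,442,.055),W(153,464,.055)])
for n,p in(('F',F),('T',T),('B',B)): print(n,p.round(4).tolist())
print('centre F',F.mean(0), 'yaws',[np.arctan2(*(F[j]-F[i])[::-1])for i,j in((0,1),(3,2),(3,0),(2,1))],[np.linalg.norm(F[j]-F[i])for i,j in((0,1),(3,2),(3,0),(2,1))])
print('centre T',(T[0]+T[1])/2, [np.arctan2(*(T[j]-T[i])[::-1])for i,j in((2,1),(2,0))],np.linalg.norm(T[2]-T[1]),np.linalg.norm(T[2]-T[0]),'B',(B[0]+B[1])/2)
# plate back bolts symmetric
E
```

```text
F [[0.4667, -0.189], [0.5641, -0.1692], [0.5851, -0.2674], [0.4863, -0.2878]]
T [[0.4819, -0.2012], [0.5683, -0.2569], [0.4971, -0.2716]]
B [[0.4825, -0.1985], [0.5677, -0.2547], [0.4971, -0.2684]]
centre F [ 0.52553749 -0.22836426] yaws [np.float64(0.20040243810971073), np.float64(0.20441292954364115), np.float64(1.7671612499894427), np.float64(1.7815681284095186)] [np.float64(0.09937471535871097), np.float64(0.10082327915394396), np.float64(0.10077950952859363), np.float64(0.10037973483818868)]
centre T [ 0.52509975 -0.22905769] [np.float64(0.20321095931071637), np.float64(1.782891327190005)] 0.07268847295487738 0.07199082136997349 B [ 0.52509073 -0.22655967]
```

Call:
carry_out([
  {"dx": 0, "dy": 0, "dz": 0, "wx": 0, "wy": 0, "wz": -0.43, "gripper": 255},
  {"dx": -0.3, "dy": 0.13, "dz": 0, "wx": 0, "wy": 0, "wz": 0, "gripper": 255},
  {"dx": -0.685, "dy": 0.3, "dz": 0, "wx": 0, "wy": 0, "wz": 0, "gripper": 255},
  {"dx": -0.7, "dy": 0.3, "dz": 0, "wx": 0, "wy": 0, "wz": 0, "gripper": 255},
  {"dx": -0.7, "dy": 0.3, "dz": 0, "wx": 0, "wy": 0, "wz": 0, "gripper": 255},
  {"dx": -0.7, "dy": 0.3, "dz": 0, "wx": 0, "wy": 0, "wz": 0, "gripper": 255},
  {"dx": -0.7, "dy": 0.3, "dz": 0, "wx": 0, "wy": 0, "wz": 0, "gripper": 255},
  {"dx": -0.7, "dy": 0.3, "dz": 0, "wx": 0, "wy": 0, "wz": 0, "gripper": 255},
  {"dx": -0.7, "dy": 0.3, "dz": 0, "wx": 0, "wy": 0, "wz": 0, "gripper": 255},
  {"dx": -0.3, "dy": 0.14, "dz": 0, "wx": 0, "wy": 0, "wz": 0, "gripper": 255},
  {"dx": 0, "dy": 0, "dz": 0.3, "wx": 0, "wy": 0, "wz": 0, "gripper": 255},
  {"dx": 0, "dy": 0, "dz": 0.3, "wx": 0, "wy": 0, "wz": 0, "gripper": 255},
  {"dx": 0, "dy": 0, "dz": 0, "wx": 0, "wy": 0, "wz": 0, "gripper": 255},
  {"dx": 0, "dy": 0, "dz": 0, "wx": 0, "wy": 0, "wz": 0, "gripper": 255},
])

```text
time: 7.65
tool_pos: [0.5247, -0.2281, 0.2234]
ee_rot: [-3.139, -0.002, 1.775]
wrist_force: [0.3, 0.3, -4.4]
width: 0.0139
finger_force: 30.0
```

```bash
python3 - <<'E'
from h import *
o=robot.get_obs(); print(o['time'],o['tool_pos'],o['ee_rot'],o['wrist_force'])
I={}
for n in('wrist','scene','side'):
    I[n]=eyes.snapshot(n)[:,:,::-1].copy(); cv2.imwrite(f'pics/{n}4.png',I[n])
f=lambda x,y,n,w,h,k:cv2.resize(I[n][y:y+h,x:x+w],None,fx=k,fy=k,interpolation=cv2.INTER_CUBIC)
cv2.imwrite('pics/z4.png',np.hstack([f(245,160,'scene',120,160,3.3),f(235,195,'side',120,160,3.3)]))
E
```

```text
7.65 [ 0.52465449 -0.22807222  0.22335286] [-3.13945603e+00 -1.99595215e-03  1.77454184e+00] [ 0.25039442  0.3434583  -4.39628076]
```

View pics/z4.png

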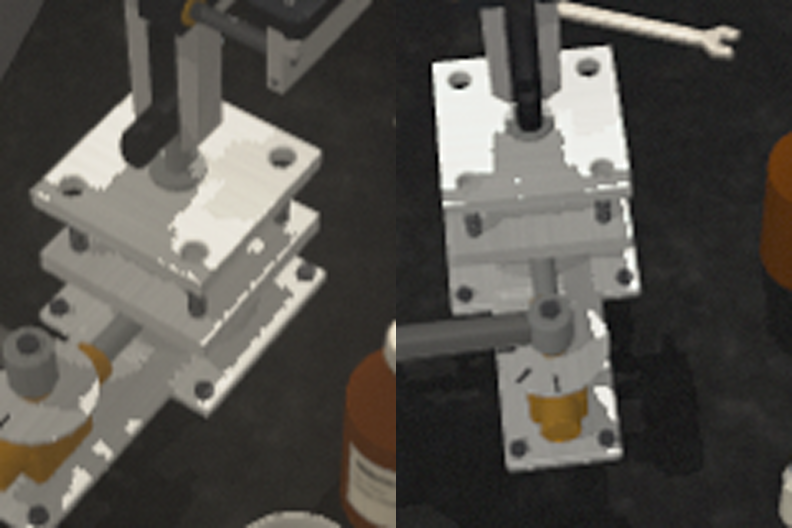

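Holes in the scene crop are at (73,186), (282,157) and (195,252). In the side crop they are at (459,80), (588,67), (602,166) and (468,180). They sit above the studs. I'll compare them with the stud positions from the same cameras.

```bash
python3 - <<'E'
from h import *
cs,cd=cal('scene'),cal('side')
z=.1008
S=[onplane(cs,(245+x/3.3-.35,160+y/3.3-.35),z)[:2] for x,y in((73,186),(282,157),(195,252))]
D=[onplane(cd,(235+(x-396)/3.3-.35,195+y/3.3-.35),z)[:2] for x,y in((459,80),(588,67))]
print(np.round(S,4).tolist(),np.round(D,4).tolist())
print('scene centre',(S[0]+S[1])/2,'yaw',np.arctan2(*(S[2]-S[0])[::-1]),'stud .5272 -.2295')
d=D[1]-D[0];n=np.array([d[1],-d[0]]);print('side centre',(D[0]+D[1])/2+n/2,np.arctan2(*d[::-1]),'stud .5277 -.2341')
E
```

```text
[[0.4978, -0.2712], [0.553, -0.186], [0.5681, -0.2566]] [[0.4839, -0.2033], [0.5548, -0.1884]]
scene centre [ 0.5254065  -0.22860379] yaw 0.20417740593515837 stud .5272 -.2295
side centre [ 0.52679804 -0.23129663] 0.20658416468897098 stud .5277 -.2341
```

Call:
carry_out([
  {"dx": -0.06, "dy": 0.04, "dz": 0, "wx": 0, "wy": 0, "wz": 0, "gripper": 255},
  {"dx": 0, "dy": 0, "dz": 0.15, "wx": 0, "wy": 0, "wz": 0, "gripper": 255},
  {"dx": 0, "dy": 0, "dz": 0.15, "wx": 0, "wy": 0, "wz": 0, "gripper": 255},
  {"dx": 0, "dy": 0, "dz": 0.15, "wx": 0, "wy": 0, "wz": 0, "gripper": 255},
  {"dx": 0, "dy": 0, "dz": 0.15, "wx": 0, "wy": 0, "wz": 0, "gripper": 255},
  {"dx": 0, "dy": 0, "dz": 0.15, "wx": 0, "wy": 0, "wz": 0, "gripper": 255},
  {"dx": 0, "dy": 0, "dz": 0, "wx": 0, "wy": 0, "wz": 0, "gripper": 255},
])

```text
time: 8.38
tool_pos: [0.5261, -0.2298, 0.2085]
ee_rot: [-3.14, -0.001, 1.774]
wrist_force: [-0.2, 1.0, -5.0]
width: 0.0139
finger_force: 30.0
```

Call:
carry_out([
  {"dx": 0, "dy": 0, "dz": 0.15, "wx": 0, "wy": 0, "wz": 0, "gripper": 255},
  {"dx": 0, "dy": 0, "dz": 0.15, "wx": 0, "wy": 0, "wz": 0, "gripper": 255},
  {"dx": 0, "dy": 0, "dz": 0.15, "wx": 0, "wy": 0, "wz": 0, "gripper": 255},
  {"dx": 0, "dy": 0, "dz": 0.15, "wx": 0, "wy": 0, "wz": 0, "gripper": 255},
  {"dx": 0, "dy": 0, "dz": 0.15, "wx": 0, "wy": 0, "wz": 0, "gripper": 255},
  {"dx": 0, "dy": 0, "dz": 0.1, "wx": 0, "wy": 0, "wz": 0, "gripper": 255},
  {"dx": 0, "dy": 0, "dz": 0, "wx": 0, "wy": 0, "wz": 0, "gripper": 255},
])

```text
time: 8.97
tool_pos: [0.5263, -0.23, 0.1919]
ee_rot: [-3.141, -0.0, 1.774]
wrist_force: [-0.5, 0.2, -3.6]
width: 0.0138
finger_force: 30.0
```

Call:
carry_out([
  {"dx": 0, "dy": 0, "dz": 0.08, "wx": 0, "wy": 0, "wz": 0, "gripper": 255},
  {"dx": 0, "dy": 0, "dz": 0.07, "wx": 0, "wy": 0, "wz": 0, "gripper": 255},
  {"dx": 0, "dy": 0, "dz": 0.05, "wx": 0, "wy": 0, "wz": 0, "gripper": 255},
  {"dx": 0, "dy": 0, "dz": 0.03, "wx": 0, "wy": 0, "wz": 0, "gripper": 255},
  {"dx": 0, "dy": 0, "dz": 0, "wx": 0, "wy": 0, "wz": 0, "gripper": 255},
  {"dx": 0, "dy": 0, "dz": 0, "wx": 0, "wy": 0, "wz": 0, "gripper": 255},
])

```text
time: 9.47
tool_pos: [0.5264, -0.23, 0.188]
ee_rot: [-3.141, -0.0, 1.774]
wrist_force: [0.6, 0.8, -5.0]
width: 0.0137
finger_force: 30.0
```

Call:
carry_out([
  {"dx": 0, "dy": 0, "dz": 0.04, "wx": 0, "wy": 0, "wz": 0, "gripper": 255},
  {"dx": 0, "dy": 0, "dz": 0.04, "wx": 0, "wy": 0, "wz": 0, "gripper": 255},
  {"dx": 0, "dy": 0, "dz": 0, "wx": 0, "wy": 0, "wz": 0, "gripper": 255},
  {"dx": 0, "dy": 0, "dz": 0, "wx": 0, "wy": 0, "wz": 0, "gripper": 255},
])

```text
time: 9.8
tool_pos: [0.5264, -0.2299, 0.1876]
ee_rot: [3.141, 0.0, 1.774]
wrist_force: [-3.2, 3.0, 2.9]
width: 0.0137
finger_force: 30.0
```

Wrist force rose by about 8 N, and the underside computes to 0.055, so the cover is seated. Release and rise.

Call:
carry_out([
  {"dx": 0, "dy": 0, "dz": 0, "wx": 0, "wy": 0, "wz": 0, "gripper": 110},
  {"dx": 0, "dy": 0, "dz": 0, "wx": 0, "wy": 0, "wz": 0, "gripper": 110},
  {"dx": 0, "dy": 0, "dz": 0, "wx": 0, "wy": 0, "wz": 0, "gripper": 110},
  {"dx": 0, "dy": 0, "dz": 0, "wx": 0, "wy": 0, "wz": 0, "gripper": 110},
  {"dx": 0, "dy": 0, "dz": 0, "wx": 0, "wy": 0, "wz": 0, "gripper": 110},
  {"dx": 0, "dy": 0, "dz": 0, "wx": 0, "wy": 0, "wz": 0, "gripper": 110},
  {"dx": 0, "dy": 0, "dz": 0, "wx": 0, "wy": 0, "wz": 0, "gripper": 110},
  {"dx": 0, "dy": 0, "dz": 0, "wx": 0, "wy": 0, "wz": 0, "gripper": 110},
  {"dx": 0, "dy": 0, "dz": 0, "wx": 0, "wy": 0, "wz": 0, "gripper": 110},
])

```text
time: 10.55
tool_pos: [0.5265, -0.23, 0.1865]
ee_rot: [3.142, 0.0, 1.774]
wrist_force: [0.2, 0.3, 0.1]
width: 0.0534
finger_force: 0.0
```

Call:
carry_out([
  {"dx": 0, "dy": 0, "dz": -0.3, "wx": 0, "wy": 0, "wz": 0, "gripper": 110},
  {"dx": 0, "dy": 0, "dz": -0.7, "wx": 0, "wy": 0, "wz": 0, "gripper": 110},
  {"dx": 0, "dy": 0, "dz": -1, "wx": 0, "wy": 0, "wz": 0, "gripper": 110},
  {"dx": 0, "dy": 0, "dz": -1, "wx": 0, "wy": 0, "wz": 0, "gripper": 110},
  {"dx": 0, "dy": 0, "dz": -1, "wx": 0, "wy": 0, "wz": 0, "gripper": 110},
  {"dx": 0, "dy": 0, "dz": -0.6, "wx": 0, "wy": 0, "wz": 0, "gripper": 110},
  {"dx": 0, "dy": 0, "dz": 0, "wx": 0, "wy": 0, "wz": 0, "gripper": 110},
])

```text
time: 11.13
tool_pos: [0.5275, -0.2305, 0.2827]
ee_rot: [3.136, 0.005, 1.774]
wrist_force: [-0.1, 0.2, 0.3]
width: 0.0533
finger_force: 0.0
```

```bash
python3 - <<'E'
from h import *
o=robot.get_obs(); print(o['time'],o['tool_pos'],o['ee_rot'],o['wrist_force'],o['width'])
I={}
for n in('wrist','scene','side'):
    I[n]=eyes.snapshot(n)[:,:,::-1].copy(); cv2.imwrite(f'pics/{n}5.png',I[n])
f=lambda x,y,n,w,h,k:cv2.resize(I[n][y:y+h,x:x+w],None,fx=k,fy=k,interpolation=cv2.INTER_CUBIC)
cv2.imwrite('pics/z5.png',np.hstack([f(200,180,'scene',150,150,2.65),f(215,195,'side',150,150,2.65)]))
E
```

```text
11.1333 [ 0.52749794 -0.23054871  0.28266399] [3.13611481 0.00482134 1.77421458] [-0.11569353  0.19379593  0.25533109] 0.05334260609489751
```

View pics/z5.png

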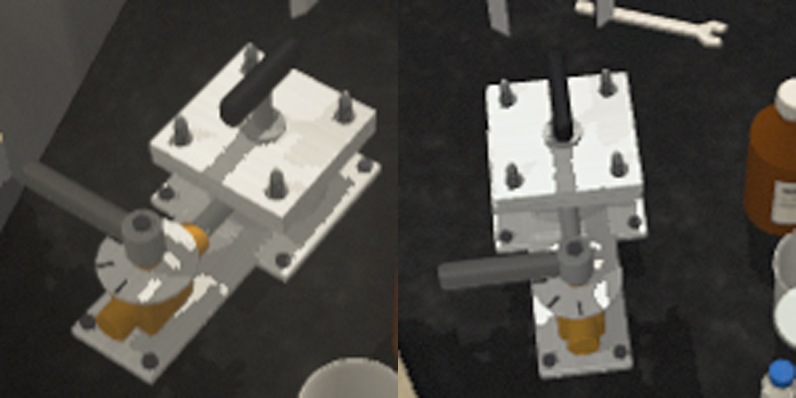

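The cover lies flush, with all four studs standing through its holes. The lever is at closed, pointing to (25,170) in the scene crop. Next I'll turn the tool along the lever and go above its grip point at about (0.495,-0.352).

Call:
carry_out([
  {"dx": 0, "dy": 0, "dz": 0, "wx": 0, "wy": 0, "wz": 0.935, "gripper": 110},
  {"dx": 0, "dy": 0, "dz": 0, "wx": 0, "wy": 0, "wz": 0.935, "gripper": 110},
  {"dx": 0, "dy": 0, "dz": 0, "wx": 0, "wy": 0, "wz": 0.935, "gripper": 110},
  {"dx": 0, "dy": 0, "dz": 0, "wx": 0, "wy": 0, "wz": 0.935, "gripper": 110},
  {"dx": 0, "dy": 0, "dz": 0, "wx": 0, "wy": 0, "wz": 0.935, "gripper": 110},
  {"dx": 0, "dy": 0, "dz": 0, "wx": 0, "wy": 0, "wz": 0.935, "gripper": 110},
  {"dx": 0, "dy": 0, "dz": 0, "wx": 0, "wy": 0, "wz": 0.935, "gripper": 110},
  {"dx": 0, "dy": 0, "dz": 0, "wx": 0, "wy": 0, "wz": 0.935, "gripper": 110},
  {"dx": 0, "dy": 0, "dz": 0, "wx": 0, "wy": 0, "wz": 0.935, "gripper": 110},
  {"dx": 0, "dy": 0, "dz": 0, "wx": 0, "wy": 0, "wz": 0.935, "gripper": 110},
  {"dx": 0, "dy": 0, "dz": 0, "wx": 0, "wy": 0, "wz": 0.935, "gripper": 110},
  {"dx": 0, "dy": 0, "dz": 0, "wx": 0, "wy": 0, "wz": 0.935, "gripper": 110},
  {"dx": 0, "dy": 0, "dz": 0, "wx": 0, "wy": 0, "wz": 0.935, "gripper": 110},
  {"dx": 0, "dy": 0, "dz": 0, "wx": 0, "wy": 0, "wz": 0.935, "gripper": 110},
  {"dx": 0, "dy": 0, "dz": 0, "wx": 0, "wy": 0, "wz": 0, "gripper": 110},
])

```text
time: 12.53
tool_pos: [0.5259, -0.2297, 0.2762]
ee_rot: [-3.139, 0.003, 0.202]
wrist_force: [0.6, -1.0, 0.3]
width: 0.0535
finger_force: 0.0
```

Call:
carry_out([
  {"dx": -0.4, "dy": 0.8, "dz": 0, "wx": 0, "wy": 0, "wz": 0, "gripper": 110},
  {"dx": -0.4, "dy": 0.8, "dz": 0, "wx": 0, "wy": 0, "wz": 0, "gripper": 110},
  {"dx": -0.4, "dy": 0.8, "dz": 0, "wx": 0, "wy": 0, "wz": 0, "gripper": 110},
  {"dx": -0.4, "dy": 0.8, "dz": 0, "wx": 0, "wy": 0, "wz": 0, "gripper": 110},
  {"dx": -0.4, "dy": 0.8, "dz": 0, "wx": 0, "wy": 0, "wz": 0, "gripper": 110},
  {"dx": -0.4, "dy": 0.8, "dz": 0, "wx": 0, "wy": 0, "wz": 0, "gripper": 110},
  {"dx": -0.4, "dy": 0.8, "dz": 0, "wx": 0, "wy": 0, "wz": 0, "gripper": 110},
  {"dx": 0, "dy": 0, "dz": 0, "wx": 0, "wy": 0, "wz": 0, "gripper": 110},
  {"dx": 0, "dy": 0, "dz": 0, "wx": 0, "wy": 0, "wz": 0, "gripper": 110},
])

```text
time: 13.28
tool_pos: [0.4938, -0.3512, 0.277]
ee_rot: [-3.139, 0.001, 0.204]
wrist_force: [-0.3, 0.2, -0.1]
width: 0.0533
finger_force: 0.0
```

Call:
carry_out([
  {"dx": 0, "dy": 0, "dz": 1, "wx": 0, "wy": 0, "wz": 0, "gripper": 110},
  {"dx": 0, "dy": 0, "dz": 1, "wx": 0, "wy": 0, "wz": 0, "gripper": 110},
  {"dx": 0, "dy": 0, "dz": 1, "wx": 0, "wy": 0, "wz": 0, "gripper": 110},
  {"dx": 0, "dy": 0, "dz": 1, "wx": 0, "wy": 0, "wz": 0, "gripper": 110},
  {"dx": 0, "dy": 0, "dz": 1, "wx": 0, "wy": 0, "wz": 0, "gripper": 110},
  {"dx": 0, "dy": 0, "dz": 0.6, "wx": 0, "wy": 0, "wz": 0, "gripper": 110},
  {"dx": 0, "dy": 0, "dz": 0.4, "wx": 0, "wy": 0, "wz": 0, "gripper": 110},
  {"dx": 0, "dy": 0, "dz": 0, "wx": 0, "wy": 0, "wz": 0, "gripper": 110},
  {"dx": 0, "dy": 0, "dz": 0, "wx": 0, "wy": 0, "wz": 0, "gripper": 110},
])

```text
time: 14.03
tool_pos: [0.4946, -0.3507, 0.1588]
ee_rot: [3.142, -0.0, 0.204]
wrist_force: [0.1, -0.6, 0.4]
width: 0.0535
finger_force: 0.0
```

Call:
carry_out([
  {"dx": 0, "dy": 0, "dz": 0, "wx": 0, "wy": 0, "wz": 0, "gripper": 255},
  {"dx": 0, "dy": 0, "dz": 0, "wx": 0, "wy": 0, "wz": 0, "gripper": 255},
  {"dx": 0, "dy": 0, "dz": 0, "wx": 0, "wy": 0, "wz": 0, "gripper": 255},
  {"dx": 0, "dy": 0, "dz": 0, "wx": 0, "wy": 0, "wz": 0, "gripper": 255},
  {"dx": 0, "dy": 0, "dz": 0, "wx": 0, "wy": 0, "wz": 0, "gripper": 255},
  {"dx": 0, "dy": 0, "dz": 0, "wx": 0, "wy": 0, "wz": 0, "gripper": 255},
  {"dx": 0, "dy": 0, "dz": 0, "wx": 0, "wy": 0, "wz": 0, "gripper": 255},
  {"dx": 0, "dy": 0, "dz": 0, "wx": 0, "wy": 0, "wz": 0, "gripper": 255},
  {"dx": 0, "dy": 0, "dz": 0, "wx": 0, "wy": 0, "wz": 0, "gripper": 255},
  {"dx": 0, "dy": 0, "dz": 0, "wx": 0, "wy": 0, "wz": 0, "gripper": 255},
])

```text
time: 14.87
tool_pos: [0.4947, -0.3534, 0.1589]
ee_rot: [3.135, -0.001, 0.203]
wrist_force: [2.4, -6.6, -1.4]
width: 0.0121
finger_force: 30.0
```

Call:
carry_out([
  {"dx": 0.01, "dy": 0.346, "dz": 0, "wx": 0, "wy": 0, "wz": -0.654, "gripper": 255},
  {"dx": 0.01, "dy": 0.216, "dz": 0, "wx": 0, "wy": 0, "wz": -0.654, "gripper": 255},
  {"dx": 0.01, "dy": 0.216, "dz": 0, "wx": 0, "wy": 0, "wz": -0.654, "gripper": 255},
  {"dx": 0.01, "dy": 0.216, "dz": 0, "wx": 0, "wy": 0, "wz": -0.654, "gripper": 255},
  {"dx": 0.01, "dy": 0.216, "dz": 0, "wx": 0, "wy": 0, "wz": -0.654, "gripper": 255},
  {"dx": 0.01, "dy": 0.216, "dz": 0, "wx": 0, "wy": 0, "wz": -0.654, "gripper": 255},
  {"dx": 0.01, "dy": 0.216, "dz": 0, "wx": 0, "wy": 0, "wz": -0.654, "gripper": 255},
  {"dx": 0.01, "dy": 0.216, "dz": 0, "wx": 0, "wy": 0, "wz": -0.654, "gripper": 255},
  {"dx": 0.01, "dy": 0.216, "dz": 0, "wx": 0, "wy": 0, "wz": -0.654, "gripper": 255},
  {"dx": 0.01, "dy": 0.216, "dz": 0, "wx": 0, "wy": 0, "wz": -0.654, "gripper": 255},
  {"dx": 0, "dy": 0, "dz": 0, "wx": 0, "wy": 0, "wz": 0, "gripper": 255},
  {"dx": 0, "dy": 0, "dz": 0, "wx": 0, "wy": 0, "wz": 0, "gripper": 255},
])

```text
time: 15.87
tool_pos: [0.5186, -0.3887, 0.1589]
ee_rot: [3.141, 0.001, 0.986]
wrist_force: [-0.2, -1.2, 0.9]
width: 0.0119
finger_force: 30.0
```

The tool yaw is 0.986, so the lever is at about 0.785 with almost no residual force. Release and retract.

Call:
carry_out([
  {"dx": 0, "dy": 0, "dz": 0, "wx": 0, "wy": 0, "wz": 0, "gripper": 130},
  {"dx": 0, "dy": 0, "dz": 0, "wx": 0, "wy": 0, "wz": 0, "gripper": 130},
  {"dx": 0, "dy": 0, "dz": 0, "wx": 0, "wy": 0, "wz": 0, "gripper": 130},
  {"dx": 0, "dy": 0, "dz": 0, "wx": 0, "wy": 0, "wz": 0, "gripper": 130},
  {"dx": 0, "dy": 0, "dz": 0, "wx": 0, "wy": 0, "wz": 0, "gripper": 130},
  {"dx": 0, "dy": 0, "dz": 0, "wx": 0, "wy": 0, "wz": 0, "gripper": 130},
  {"dx": 0, "dy": 0, "dz": 0, "wx": 0, "wy": 0, "wz": 0, "gripper": 130},
  {"dx": 0, "dy": 0, "dz": 0, "wx": 0, "wy": 0, "wz": 0, "gripper": 130},
])

```text
time: 16.53
tool_pos: [0.5187, -0.3882, 0.1585]
ee_rot: [3.142, 0.0, 0.988]
wrist_force: [0.1, 0.1, 0.4]
width: 0.0458
finger_force: 0.0
```

Call:
carry_out([
  {"dx": 0, "dy": 0, "dz": -0.5, "wx": 0, "wy": 0, "wz": 0, "gripper": 130},
  {"dx": 0, "dy": 0, "dz": -1, "wx": 0, "wy": 0, "wz": 0, "gripper": 130},
  {"dx": 0, "dy": 0, "dz": -1, "wx": 0, "wy": 0, "wz": 0, "gripper": 130},
  {"dx": 0, "dy": 0, "dz": -1, "wx": 0, "wy": 0, "wz": 0, "gripper": 130},
  {"dx": 0, "dy": 0, "dz": -1, "wx": 0, "wy": 0, "wz": 0, "gripper": 130},
  {"dx": 0, "dy": 0, "dz": -1, "wx": 0, "wy": 0, "wz": 0, "gripper": 130},
  {"dx": 0, "dy": 0, "dz": -0.5, "wx": 0, "wy": 0, "wz": 0, "gripper": 130},
  {"dx": 0, "dy": 0, "dz": 0, "wx": 0, "wy": 0, "wz": 0, "gripper": 130},
  {"dx": 0, "dy": 0, "dz": 0, "wx": 0, "wy": 0, "wz": 0, "gripper": 130},
])

```text
time: 17.28
tool_pos: [0.5188, -0.3884, 0.2791]
ee_rot: [3.14, 0.0, 0.988]
wrist_force: [-0.1, -0.0, -0.2]
width: 0.0462
finger_force: 0.0
```

```bash
python3 - <<'E'
from h import *
o=robot.get_obs(); print(o['time'],o['tool_pos'],o['wrist_force'],o['width'])
a=cv2.imread('pics/side5.png').astype(int)
im=eyes.snapshot('side')[:,:,::-1].copy(); cv2.imwrite('pics/side6.png',im); c=cal('side')
s0=cv2.imread('pics/side0.png').astype(int)
# where the lever bar now is: grey pixels changed against side5, darkened/brightened
d=np.abs(im-a).max(2)>30; 
n,l,st,ce=cv2.connectedComponentsWithStats(d.astype(np.uint8))
for i in range(1,n):
    if st[i,4]>60: print(st[i],ce[i].round(1))
# predicted pixels of lever grip points at half open vs closed
R,t=np.array(c['R']),np.array(c['t']);f=240/np.tan(np.radians(c['fovy'])/2)
for q in(0,.4,.785,1.1):
    for r in(.02,.055,.088):
        X=np.array([.549,-.3445,.085])+r*np.array([-np.cos(.203+q),-np.sin(.203+q),0]);p=R@X+t
        u,v=p[:2]/p[2]*f+[c['cx'],c['cy']]; b=im[int(v+.5),int(u+.5)]; print(q,r,round(u),round(v),b)
E
```

```text
17.2833 [ 0.51878037 -0.38836859  0.27910251] [-0.13566212 -0.00220102 -0.16728032] 0.04619589449638906
[  35    0   33   87 1205] [53.  46.5]
[ 75   0  29  18 248] [89.7  5.1]
[   88     0   203   153 10591] [195.2  79.1]
[ 178    0  132   66 3346] [257.   17.9]
[288  68   6  20  87] [290.5  78. ]
[ 68  93  53  34 468] [ 97.6 108.8]
[309 121  19  25 137] [319.8 129.4]
[ 81 126  46  18 350] [104.3 133.8]
[283 135  24  11 127] [292.8 138.4]
[236 154  51   7 116] [258.9 156.8]
[303 154  25  17 187] [317.2 161.1]
[  0 157  11   9  75] [  4.8 161.2]
[255 159  42  46 370] [285.8 179. ]
[211 161  19  20 173] [218.4 169.8]
[ 203  170  112  103 3801] [260.6 229.5]
[  0 192  14  15  84] [  5.4 198.2]
[ 72 193  22  33 541] [ 82.7 211.2]
[184 209  26  20 218] [196.1 219.9]
[260 208   8  11  61] [263.8 213.3]
[219 231  29  44 394] [233.4 247.8]
[ 230  275   74   58 1290] [268.7 301.7]
[286 365  25   6 113] [297.3 367.2]
0 0.02 269 291 [218 223 222]
0 0.055 248 294 [39 39 40]
0 0.088 229 296 [41 39 41]
0.4 0.02 270 295 [234 239 238]
0.4 0.055 252 304 [34 36 37]
0.4 0.088 234 313 [40 40 44]
0.785 0.02 273 298 [127 134 136]
0.785 0.055 259 312 [132 138 140]
0.785 0.088 246 326 [79 82 84]
1.1 0.02 276 300 [86 90 91]
1.1 0.055 268 317 [240 245 244]
1.1 0.088 261 333 [35 37 37]
```

The side picture shows lever-grey pixels exactly along the predicted half-open line, with dark worktop where the closed lever used to be. Handing in.

```bash
python3 -c "
from bench import robot
print(robot.close_job())"
```

```text
the job is handed in; nothing more can be done
None
```

The job is handed in at about 17 s of the 48 s allowed: the cover sits flush on the flange with all four studs through its holes, and the lever is at about 0.785 rad (half open) and released. The arm is clear above; I saw no sign that the bottle, beaker, vial or spanner were touched but didn't measure them, and no verdict was returned.

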